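# Nest the handled pans with their handles fanned

## Task

Put the long-handled pans away as one nest on the steel tray: leave the large one where it stands, set the medium one inside it and the small one inside the medium, each sitting flat on the floor of the pan below. Fan the three handles out like fingers, neighbours about 60 degrees apart, so that none lies over another. Do not disturb the glass bell jar.

Things in the scene. Friction and masses are not known exactly. Their poses are not given: they have to be found in the camera images.
- pan_large: Largest of 3 aluminium pans: round pot, outer dia 120, 44 high to rim, wall 3, floor 4 mm. Origin: centre of pot underside, z up. Black handle along own -x: level bar 10 wide, 16 high, centre line 44 above underside (8 of it above rim), out to 125 mm from pot axis. Stands on the tray near its middle, about 300 g.
- pan_medium: Middle of 3 aluminium pans: round pot, outer dia 90, 50 high to rim, wall 3, floor 4 mm. Origin: centre of pot underside, z up. Black handle along own -x: level bar 10 wide, 16 high, centre line 50 above underside (8 of it above rim), out to 115 mm from pot axis. 130 g, left or right of the large one. Pinch handle from above 75 to 95 mm from pot axis, firmly (40 N).
- pan_small: Smallest of 3 aluminium pans: round pot, outer dia 56, 56 high to rim, wall 3, floor 4 mm. Origin: centre of pot underside, z up. Black handle along own -x: level bar 10 wide, 16 high, centre line 56 above underside (8 of it above rim), out to 110 mm from pot axis. 70 g, on the other side of the large one; pinch it likewise. Mug and white dish nearby are not of the set.
- bell_jar: a small clear glass bell jar with a knob, 88 mm in diameter and 100 mm high, standing on the tray (its surface 12 mm above the table) behind the large pan, beyond it from the robot. Origin at the centre of its underside.

How it is judged:
By the outcome, as a careful person would: the job done as asked, in the order asked, and still so for the second after the job is handed in, with the robot touching nothing.
It also fails if it takes over 58 s, if anything falls off the work surface, if the arm or the gripper's body presses on something with over 40 N, if the wrist force passes 120 N, or if a joint passes its speed limit or range.

## Robot

A 7-joint arm with a two-finger parallel gripper is mounted at the origin on the work surface. World frame = base frame: x ahead of the robot, y to its left, z up, the work surface at z = 0. Lengths are in m, angles in rad, forces in N, time in s.
With the tool pointing down it reaches from about 0.4 to 0.875 m from the base axis. Payload 19.3 kg.
Tool frame: the origin (TCP) lies on the centre line of the jaws, within the pads' length; the fingertips stand 14 mm ahead of it and the grasp point (between the pads) lies 5 mm behind it; x points along the fingers, y is the direction in which the jaws open and shut, and the axes are right-handed (so a half turn about x gives the same grasp; the last joint's range is limited). The gripper opens to 85 mm and grips with 20 to 120 N. Pads are 22 mm wide; open, the fingers measure 114 mm over their backs; the gripper's body (76 mm by 85 mm) begins 54 mm behind the grasp point. The pads swing forward as they close: fully open they stand 13 mm farther back than shut.
Start: joints at [1.063, 0.521, -0.036, 1.599, 0.021, 1.021, -0.113], TCP at [0.265, -0.566, 0.245] pointing down, gripper open.
Joint ranges: [-2.91, 2.91], [-0.3, 2.13], [-1.5, 1.42], [0.17, 2.43], [-1.26, 4.41], [0.16, 1.93], [-2.52, 2.52]. Speed limits (rad/s): [1.89, 1.89, 2.39, 2.39, 3.01, 3.01, 3.01].

## Interface

Orientations are given as [roll, pitch, yaw] about the fixed x, y, z axes, in that order (R = Rz(yaw) Ry(pitch) Rx(roll)).
In Python, from workcell import monitor, optics, bot gives the robot as it stands.
- The arm moves only by the tool arm_command, never from a script. Its arguments are lists of equal length, an entry for each row: "delta_pos": the shift along the tool's x, y, z as a fraction of full scale, a list of three; "rotation": the turn, a rotation vector about the tool's x, y, z as a fraction of full scale, a list of three. In form: {"delta_pos": [[dx, dy, dz], ...], "rotation": [[wx, wy, wz], ...]}. A call has 1 to 10 rows; each row shifts and turns the pose as measured when the row begins, along the tool's axes as they then stand; what a row does not reach is not made up. Full scale, the value 1, is 30 mm for a shift and 6 degrees for a turn. A row lasts 1/10 s, in which the tool goes at most 50 mm and 8.59 degrees, less where a joint would pass 70% of its speed; a pose out of reach is approached as far as the arm can. A call with a number of a shift or a turn outside -1 to 1 is refused whole. A call with a gripper value outside its range is refused whole. "gripper" is the closure, from -1 (fully open) to 1 (shut), so that 0 is half open, set as the call begins (left out, the last holds). The fingers move at their own pace and stop on an object; "grip_force" is the grip in N (left out, the last holds). Time passes only in rows, so rows that do not move let the fingers close. It gives the time, the measured TCP pose, the force and the opening at its end, in the units of the state.
- monitor.observe(): the state, without advancing time (a new reading comes with each control period).
- optics.grab_frame(name): name is "scene" or "top" or "wrist"; returns the picture (400x640x3 uint8, red, green, blue); there is no depth.
- optics.camera_params(name): a dict with "fx", "fy", "cx", "cy" (pixels), "origin" and "rotation" of the camera in the world. Camera axes: x right, y down, z forward; pixel columns grow to the right and rows downward; lengths in m; the calibration is good to about 2 mm. A picture is of the moment at which its call begins: read the wrist's pose just before it. camera_params takes no time and is no camera call; for the wrist camera it gives the pose at the moment of the call.
- bot.job_done(): hands the job in, once; it reports no verdict.
The state is a dict: "clock": time; "qpos": joint angles; "qd": joint speeds; "joint_efforts": joint torques, N m; "position": TCP position; "tool_rot": TCP orientation; "force": force on the tool from outside, world axes, zero at the start; "moment": the same for the moment, N m; "grip_width": finger opening in m.
Only numpy, scipy, OpenCV 4.12 (cv2) and the standard library are available. Lean on these libraries where they do the work, as an engineer would, in place of code of your own. Each camera call takes 0.05 s, during which the arm holds its last target. There are 200 camera calls.

## Working session

There is one attempt and no reset: what is moved stays moved. The work goes in short steps, Python scripts to look and compute and a tool call to move; the robot and the scene stay as the last step left them, time stands still between calls to the robot, and variables do not carry over. Pictures are saved under pics/ and viewed, about 8 in all and at most 12, crops included, and the job is handed in when it is done.

Besides the shell and the picture viewer there is one more tool, called after "Emit:" by a JSON object that holds its "fn" and its "kwargs", one argument or row to a line. arm_command: Moves the arm, as the interface text tells. Its arguments: {"type":"object","properties":{"delta_pos":{"type":"array","items":{"type":"array","items":{"type":"number"}}},"rotation":{"type":"array","items":{"type":"array","items":{"type":"number"}}},"gripper":{"type":"number"},"grip_force":{"type":"number"}},"required":["delta_pos","rotation"]}

```bash
mkdir -p pics
python3 - <<'E'
from workcell import monitor, optics, bot
import cv2,numpy as np
s=monitor.observe();print(s)
for n in("scene","top"):
    im=optics.grab_frame(n);cv2.imwrite(f"pics/{n}0.png",im[:,:,::-1]);print(n,optics.camera_params(n))
print(optics.camera_params("wrist"))
E
```

```text
{'clock': 0.0, 'qpos': array([ 1.06281357,  0.52201977, -0.03632524,  1.59998788,  0.02116146,
        1.02111789, -0.112766  ]), 'qd': array([ 1.07522267e-03,  5.91544768e-05,  1.15303451e-03,  1.10043594e-03,
       -4.89148485e-04, -2.10526588e-04,  5.53271778e-05]), 'joint_efforts': array([-4.01306315e-04, -9.27112055e+01,  1.98011935e+00, -3.69943678e+01,
        1.78480911e-02,  8.02352006e-03, -5.14047906e-05]), 'position': array([ 0.26479716, -0.56577913,  0.24472936]), 'tool_rot': array([-1.52660305,  1.56964665,  2.05277399]), 'force': array([-0.56837039, -0.04897973,  1.04100475]), 'moment': array([ 0.00737292,  0.03298972, -0.01837547]), 'grip_width': 0.08504154012585446}
scene {'fx': 442.82278535668763, 'fy': 442.82278535668763, 'cx': 318.91576584338725, 'cy': 210.37161681964972, 'origin': array([1.15538655, 0.34201339, 0.93029805]), 'rotation': array([-2.56900823e+00,  1.94819041e-03,  2.14989752e+00])}
top {'fx': 370.2211176739069, 'fy': 370.2211176739069, 'cx': 312.42945496811967, 'cy': 199.79588352981335, 'origin': array([0.57717834, 0.01788117, 0.85417047]), 'rotation': array([-3.0241973 ,  0.02418708, -1.58778759])}
{'fx': 299.0039853855676, 'fy': 299.0039853855676, 'cx': 318.57495584789484, 'cy': 206.61199035759398, 'origin': array([ 0.32835659, -0.53580546,  0.373426  ]), 'rotation': array([ 2.86367008e+00,  1.88701575e-03, -1.13298096e+00])}
```

View pics/top0.png

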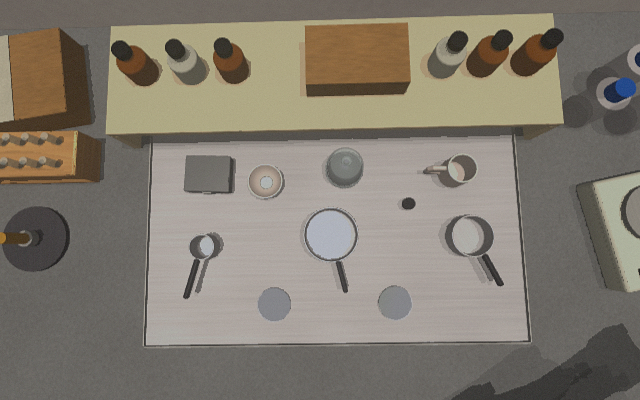

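View pics/scene0.png

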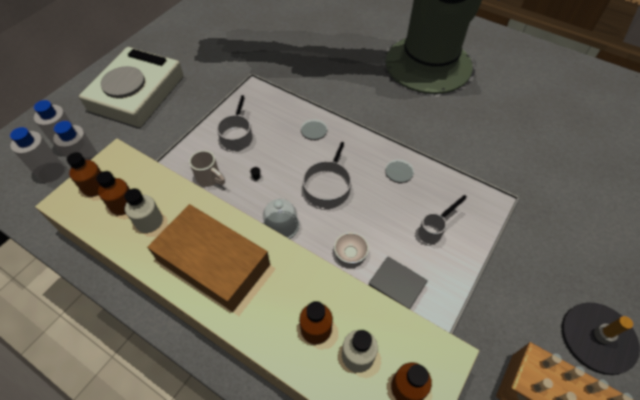

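The top view shows the large pan at (331,235) with its handle toward the robot. The medium pan is on the right (470,236), the small pan on the left (206,245) and the bell jar at (345,167). In the scene view the pan order is the same.

```bash
cat > h.py <<'E'
import numpy as np,cv2
from scipy.spatial.transform import Rotation as Ro
from workcell import monitor, optics, bot
def rays(P,uv):
    uv=np.atleast_2d(np.asarray(uv,float))
    d=np.c_[(uv[:,0]-P['cx'])/P['fx'],(uv[:,1]-P['cy'])/P['fy'],np.ones(len(uv))]
    return d@Ro.from_euler('xyz',P['rotation']).as_matrix().T
def onz(P,uv,z):
    d=rays(P,uv);o=np.asarray(P['origin']);return (o+d*((z-o[2])/d[:,2])[:,None])[:,:2]
def proj(P,X):
    p=(np.atleast_2d(X)-P['origin'])@Ro.from_euler('xyz',P['rotation']).as_matrix()
    return np.c_[p[:,0]/p[:,2]*P['fx']+P['cx'],p[:,1]/p[:,2]*P['fy']+P['cy']]
def togo(pos,jaw=None):
    """print shift in tool axes (rows of 30mm) and turn about tool x (rows of 6deg) to pos, jaw angle(deg, mod 180)"""
    s=monitor.observe();R=Ro.from_euler('xyz',s['tool_rot']);M=R.as_matrix()
    cur=np.degrees(np.arctan2(M[1,1],M[0,1]))
    d=M.T@(np.array(pos)-s['position'])/.03
    print('t',round(s['clock'],2),'pos',s['position'].round(4),'jawang',round(cur,2),'q7',s['qpos'][6].round(2),'x-axis',M[:,0].round(3))
    if jaw is not None:
        e=(jaw-cur+90)%180-90
        # tilt correction too: wanted frame x=-z, y=jaw dir
        a=np.radians(cur+e);y=np.array([np.cos(a),np.sin(a),0]);x=np.array([0,0,-1.]);W=np.c_[x,y,np.cross(x,y)]
        print('turn rows of 6deg',(np.degrees((R.inv()*Ro.from_matrix(W)).as_rotvec())/6).round(2))
    print('shift rows of 30mm',d.round(2)); return d
E
cat > m.py <<'E'
from h import *
P=optics.camera_params('top');im=cv2.imread('pics/top0.png');g=im.max(2)
for n,roi,z,L in(('large',(320,255,45,50),.062,.125),('medium',(475,245,45,50),.068,.115),('small',(175,255,35,50),.074,.110)):
    x,y,w,h=roi;m=(g[y:y+h,x:x+w]<75).astype(np.uint8)
    k,l,st,_=cv2.connectedComponentsWithStats(m);i=1+st[1:,4].argmax();v,u=np.nonzero(l==i)
    X=onz(P,np.c_[u+x,v+y],z);c=X.mean(0);d=np.linalg.svd(X-c)[2][0]
    d*=-np.sign(d[0]);p=(X-c)@d;tip=c+d*p.max()
    print(n,len(u),'tip',tip.round(4),'ang',np.degrees(np.arctan2(d[1],d[0])).round(1),'len',np.ptp(p).round(4),'pot',(tip-d*L).round(4),'grasp',(tip-d*(L-.085)).round(4))
for n,uv,z in(('large',(331,235),.056),('medium',(470,236),.062),('small',(206,245),.068),('jar',(345,167),.08)):print(n,onz(P,uv,z).round(4))
M=Ro.from_euler('xyz',monitor.observe()['tool_rot']).as_matrix();print(M.round(3))
E
python3 m.py
```

```text
large 129 tip [ 0.4773 -0.0301] ang -166.7 len 0.063 pot [ 0.599  -0.0014] grasp [ 0.5163 -0.021 ]
medium 200 tip [ 0.4858 -0.3496] ang -153.3 len 0.0697 pot [ 0.5886 -0.2979] grasp [ 0.5126 -0.3361]
small 212 tip [0.4695 0.3028] ang 163.7 len 0.0824 pot [0.5751 0.2719] grasp [0.4935 0.2958]
large [[ 0.5948 -0.003 ]]
medium [[ 0.5875 -0.2956]]
small [[0.5781 0.263 ]]
jar [[ 0.7376 -0.0353]]
[[-0.     0.424 -0.906]
 [ 0.001 -0.906 -0.424]
 [-1.    -0.001  0.   ]]
```

Run:
```python
from h import *
togo((.513,-.336,.16),-63.3)
```

```text
t 0.1 pos [ 0.2648 -0.5658  0.2448] jawang -64.92 q7 -0.11 x-axis [-0.     0.001 -1.   ]
turn rows of 6deg [-0.27  0.    0.01]
shift rows of 30mm [  2.83  -3.43 -10.74]
```

Emit:
{"fn": "arm_command", "kwargs": {
  "delta_pos": [
    [0.2,-0.35,-1],
    [0.2,-0.35,-1],
    [0.3,-0.35,-1],
    [0.3,-0.35,-1],
    [0.3,-0.35,-1],
    [0.3,-0.35,-1],
    [0.3,-0.35,-1],
    [0.3,-0.35,-1],
    [0.3,-0.35,-1],
    [0.3,-0.3,-1]
  ],
  "rotation": [
    [-0.03,0,0],
    [-0.03,0,0],
    [-0.03,0,0],
    [-0.03,0,0],
    [-0.03,0,0],
    [-0.03,0,0],
    [-0.03,0,0],
    [-0.03,0,0],
    [-0.03,0,0],
    [0,0,0]
  ],
  "gripper": -0.3,
  "grip_force": 40
}}

```text
clock: 1.1
position: [0.4928, -0.3367, 0.1556]
tool_rot: [-0.729, 1.566, 2.871]
force: [0.1, -0.1, 0.0]
grip_width: 0.0555
```

Run:
```python
from h import *
togo((.513,-.336,.16),-63.3)
P=optics.camera_params('wrist');im=optics.grab_frame('wrist');cv2.imwrite('pics/w1.png',im[:,:,::-1]);print(P)
togo((.513,-.336,.16),-63.3)
import json;json.dump({k:np.asarray(v).tolist() for k,v in P.items()},open('pics/w1.json','w'))
```

```text
t 1.1 pos [ 0.4928 -0.3367  0.1556] jawang -63.73 q7 -0.67 x-axis [-0.004  0.001 -1.   ]
turn rows of 6deg [-0.07  0.03  0.03]
shift rows of 30mm [-0.15  0.28 -0.61]
{'fx': 299.0039853855676, 'fy': 299.0039853855676, 'cx': 318.57495584789484, 'cy': 206.61199035759398, 'origin': array([ 0.55622739, -0.30543044,  0.28401675]), 'rotation': array([ 2.86039863,  0.00381603, -1.11223686])}
t 1.15 pos [ 0.4967 -0.3316  0.1541] jawang -63.42 q7 -0.67 x-axis [-0.004  0.004 -1.   ]
turn rows of 6deg [-0.02  0.01  0.05]
shift rows of 30mm [-0.2   0.37 -0.42]
```

View pics/w1.png

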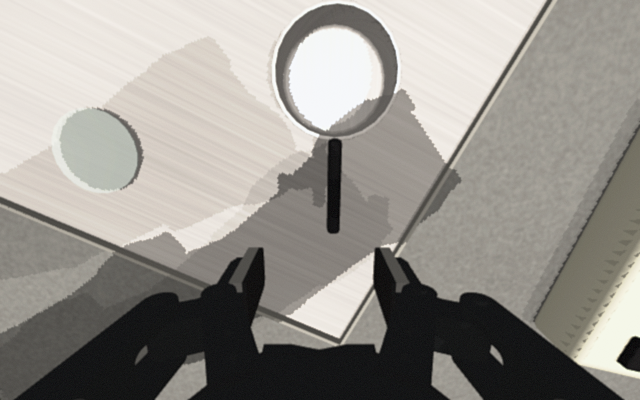

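The wrist view shows the medium pan's rim centred near (336,70) and its handle from (335,140) to (333,233), nearly in line with the jaws.

```bash
cat >> h.py <<'E'
import json
def handle(im,P,roi,z,L,thr=45):
    x,y,w,h=roi;m=(im.max(2)[y:y+h,x:x+w]<thr).astype(np.uint8)
    k,l,st,_=cv2.connectedComponentsWithStats(m);i=1+st[1:,4].argmax();v,u=np.nonzero(l==i)
    X=onz(P,np.c_[u+x,v+y],z);c=X.mean(0);d=np.linalg.svd(X-c)[2][0];o=onz(P,[[320,200]],z)[0]
    return X,c,d,st[i]
E
python3 - <<'E'
from h import *
P=json.load(open('pics/w1.json'));im=cv2.imread('pics/w1.png')
X,c,d,st=handle(im,P,(300,134,70,105),.068,.115);print(st)
d*=-np.sign(d[0]);p=(X-c)@d;tip=c+d*p.max()
print('ang',np.degrees(np.arctan2(d[1],d[0])),'len',np.ptp(p),'pot',tip-d*.115,'grasp',tip-d*.030)
print('rim',onz(P,[[336,70]],.062))
g=tip-d*.030
togo((*g,.057),np.degrees(np.arctan2(d[1],d[0]))+90)
E
```

```text
[  27    5   14   94 1117]
ang -154.1136400172781 len 0.07006129573614656 pot [ 0.58989031 -0.3008143 ] grasp [ 0.51341906 -0.33792424]
rim [[ 0.59066571 -0.3007504 ]]
t 1.15 pos [ 0.4967 -0.3316  0.1541] jawang -63.42 q7 -0.67 x-axis [-0.004  0.004 -1.   ]
turn rows of 6deg [0.12 0.01 0.05]
shift rows of 30mm [ 3.23  0.46 -0.41]
```

Emit:
{"fn": "arm_command", "kwargs": {
  "delta_pos": [
    [0,0.3,-0.4],
    [0,0,0],
    [0,0,0]
  ],
  "rotation": [
    [0.1,0,0],
    [0,0,0],
    [0,0,0]
  ]
}}

```text
clock: 1.45
position: [0.5124, -0.3318, 0.1524]
tool_rot: [-1.271, 1.562, 2.328]
force: [-0.6, -0.4, 0.1]
grip_width: 0.0556
```

Run:
```python
from h import *
togo((.5134,-.3379,.057),-64.1)
```

```text
t 1.45 pos [ 0.5124 -0.3318  0.1524] jawang -63.8 q7 -0.69 x-axis [-0.006  0.006 -1.   ]
turn rows of 6deg [0.05 0.02 0.08]
shift rows of 30mm [3.18 0.22 0.05]
```

Emit:
{"fn": "arm_command", "kwargs": {
  "delta_pos": [
    [0.5,0.22,0.05],
    [0.8,0,0],
    [0.8,0,0],
    [0.6,0,0],
    [0.4,0,0],
    [0,0,0],
    [0,0,0]
  ],
  "rotation": [
    [0.05,0.02,0.08],
    [0,0,0],
    [0,0,0],
    [0,0,0],
    [0,0,0],
    [0,0,0],
    [0,0,0]
  ]
}}

```text
clock: 2.15
position: [0.5097, -0.3423, 0.0579]
tool_rot: [1.048, 1.568, -1.646]
force: [-0.0, 0.0, 0.6]
grip_width: 0.0556
```

Run:
```python
from h import *
togo((.5134,-.3379,.057),-64.1)
```

```text
t 2.15 pos [ 0.5097 -0.3423  0.0579] jawang -64.37 q7 -0.7 x-axis [-0.    -0.003 -1.   ]
turn rows of 6deg [-0.05  0.01 -0.02]
shift rows of 30mm [ 0.03 -0.08 -0.17]
```

Emit:
{"fn": "arm_command", "kwargs": {
  "delta_pos": [
    [0.03,-0.08,-0.2],
    [0,0,0],
    [0,0,0]
  ],
  "rotation": [
    [0,0,0],
    [0,0,0],
    [0,0,0]
  ]
}}

```text
clock: 2.45
position: [0.5153, -0.3377, 0.0592]
tool_rot: [1.662, 1.566, -1.032]
force: [0.2, 0.4, 0.0]
grip_width: 0.0559
```

Emit:
{"fn": "arm_command", "kwargs": {
  "delta_pos": [
    [0,0,0],
    [0,0,0],
    [0,0,0],
    [0,0,0],
    [0,0,0],
    [0,0,0],
    [0,0,0],
    [0,0,0]
  ],
  "rotation": [
    [0,0,0],
    [0,0,0],
    [0,0,0],
    [0,0,0],
    [0,0,0],
    [0,0,0],
    [0,0,0],
    [0,0,0]
  ],
  "gripper": 1,
  "grip_force": 45
}}

```text
clock: 3.25
position: [0.5158, -0.3378, 0.0602]
tool_rot: [1.795, 1.565, -0.9]
force: [-0.7, 0.1, 1.6]
grip_width: 0.0092
```

Run:
```python
from h import *
togo((.5134,-.3379,.057),-64.1)
```

```text
t 3.25 pos [ 0.5158 -0.3378  0.0602] jawang -64.37 q7 -0.71 x-axis [ 0.004 -0.004 -1.   ]
turn rows of 6deg [-0.04 -0.01 -0.05]
shift rows of 30mm [ 0.11 -0.03  0.07]
```

Emit:
{"fn": "arm_command", "kwargs": {
  "delta_pos": [
    [-0.3,0,0],
    [-0.6,0,0],
    [-0.8,0,0],
    [-0.8,0,0],
    [-0.7,0,0],
    [-0.4,0,0],
    [0,0,0]
  ],
  "rotation": [
    [0,0,0],
    [0,0,0],
    [0,0,0],
    [0,0,0],
    [0,0,0],
    [0,0,0],
    [0,0,0]
  ]
}}

```text
clock: 3.95
position: [0.5145, -0.3373, 0.1742]
tool_rot: [1.572, 1.566, -1.123]
force: [-0.0, 0.6, -1.1]
grip_width: 0.0088
```

Run:
```python
from h import *
togo((.535,-.21,.165),-16.7);print(monitor.observe()['force'],monitor.observe()['grip_width'])
```

```text
t 3.95 pos [ 0.5145 -0.3373  0.1742] jawang -64.38 q7 -0.69 x-axis [ 0.002 -0.004 -1.   ]
turn rows of 6deg [-7.95  0.02 -0.04]
shift rows of 30mm [ 0.29 -3.53 -2.45]
[-0.03096137  0.59963825 -1.14148551] 0.008834955462546881
```

Emit:
{"fn": "arm_command", "kwargs": {
  "delta_pos": [
    [0,0,0],
    [0,0,0],
    [0,0,0],
    [0,0,0],
    [0,0,0],
    [0,0,0],
    [0,0,0],
    [0,0,0],
    [0,0,0],
    [0,0,0]
  ],
  "rotation": [
    [-0.5,0,0],
    [-0.9,0,0],
    [-1,0,0],
    [-1,0,0],
    [-1,0,0],
    [-1,0,0],
    [-1,0,0],
    [-0.9,0,0],
    [-0.5,0,0],
    [0,0,0]
  ]
}}

```text
clock: 4.95
position: [0.511, -0.3352, 0.1647]
tool_rot: [-1.562, 1.563, 2.878]
force: [-0.1, 0.3, -0.5]
grip_width: 0.0092
```

Run:
```python
from h import *
togo((.535,-.21,.165),-16.7)
```

```text
t 4.95 pos [ 0.511  -0.3352  0.1647] jawang -15.62 q7 0.03 x-axis [-0.007  0.002 -1.   ]
turn rows of 6deg [0.18 0.   0.07]
shift rows of 30mm [-0.01 -0.35 -4.23]
```

Emit:
{"fn": "arm_command", "kwargs": {
  "delta_pos": [
    [0,-0.1,-0.5],
    [0,-0.1,-0.9],
    [0,-0.1,-1],
    [0,-0.05,-0.9],
    [0,0,-0.6],
    [0,0,-0.2],
    [0,0,0],
    [0,0,0]
  ],
  "rotation": [
    [0.1,0,0.05],
    [0.1,0,0],
    [0,0,0],
    [0,0,0],
    [0,0,0],
    [0,0,0],
    [0,0,0],
    [0,0,0]
  ]
}}

```text
clock: 5.75
position: [0.5348, -0.2116, 0.1598]
tool_rot: [-1.604, 1.562, 2.798]
force: [0.7, -0.6, -0.8]
grip_width: 0.0096
```

Run:
```python
from h import *
togo((.573,-.0825,.165),-16.7)
P=optics.camera_params('wrist');im=optics.grab_frame('wrist');cv2.imwrite('pics/w2.png',im[:,:,::-1])
json.dump({k:np.asarray(v).tolist() for k,v in P.items()},open('pics/w2.json','w'))
```

```text
t 5.75 pos [ 0.5348 -0.2116  0.1598] jawang -17.8 q7 -0.22 x-axis [-0.008  0.003 -1.   ]
turn rows of 6deg [-0.18 -0.    0.08]
shift rows of 30mm [-0.17 -0.1  -4.49]
```

View pics/w2.png

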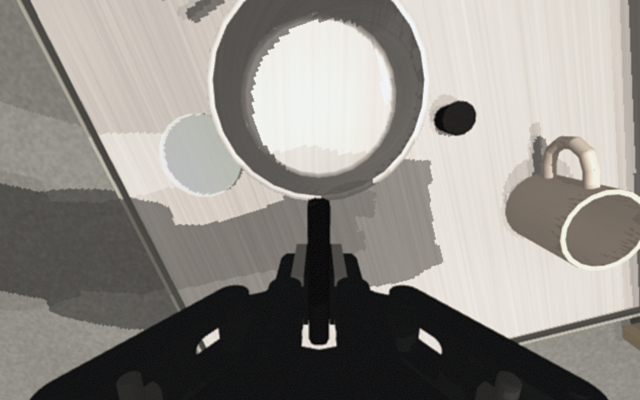

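The held medium pan hangs straight, with its rim centred near (318,92). It hides the large pan, so I'll use the top camera to see both together.

Run:
```python
from h import *
im=optics.grab_frame('top')[:,:,::-1];cv2.imwrite('pics/t1.png',im)
a=cv2.imread('pics/top0.png')[190:310,280:420];b=im[190:310,280:420];c=cv2.imread('pics/scene0.png')[150:220,285:365]
f=lambda x:cv2.resize(x,(400,300),interpolation=cv2.INTER_CUBIC)
cv2.imwrite('pics/c1.png',np.vstack([np.hstack([cv2.resize(a,(400,343)),cv2.resize(b,(400,343))])]))
```

```text
(no output)
```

View pics/c1.png

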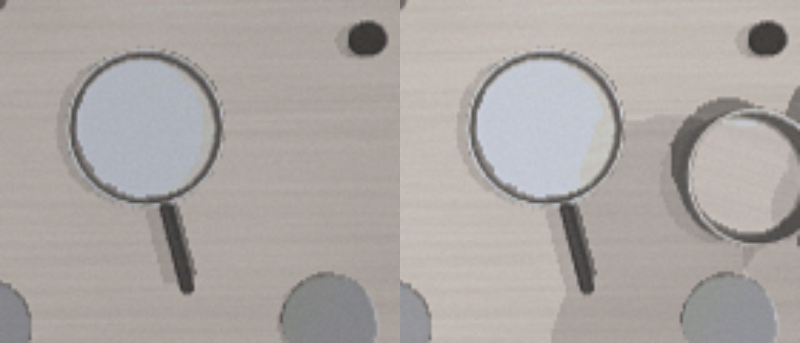

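Run:
```python
from h import *
P=optics.camera_params('top');L=onz(P,[[330.9,234.1]],.056)[0]
im=cv2.imread('pics/top0.png')
X,c,d,st=handle(im,P,(320,255,45,50),.062,.125,75);d*=-np.sign(d[0])
v=c-L;print('L',L,'handle fit',np.degrees(np.arctan2(d[1],d[0])),'centre->handle',np.degrees(np.arctan2(v[1],v[0])))
print('med top',onz(P,[[404.6,251.3]],.1616))
W=json.load(open('pics/w2.json'));print('med wrist',onz(W,[[318.5,92]],.1616), 'handle',onz(W,[[319,205],[319,320]],.17))
s=monitor.observe();M=Ro.from_euler('xyz',s['tool_rot']).as_matrix();print('med kin',s['position']-.083*M[:,2])
```

```text
L [ 0.59677091 -0.00278481] handle fit -166.7150032029644 centre->handle -167.2236452427969
med top [[ 0.56022824 -0.13499991]]
med wrist [[ 0.55976925 -0.13383887]] handle [[ 0.54648632 -0.17609987]
 [ 0.52966129 -0.22857514]]
med kin [ 0.56010402 -0.13290284  0.159846  ]
```

Run:
```python
from h import *
togo((.5717,-.0813,.16),-17.3)
```

```text
t 5.85 pos [ 0.5347 -0.2119  0.1598] jawang -17.83 q7 -0.22 x-axis [-0.008  0.003 -1.   ]
turn rows of 6deg [-0.09 -0.    0.08]
shift rows of 30mm [-0.   -0.16 -4.52]
```

Emit:
{"fn": "arm_command", "kwargs": {
  "delta_pos": [
    [0,-0.05,-0.5],
    [0,-0.05,-0.9],
    [0,-0.06,-1],
    [0,0,-0.9],
    [0,0,-0.7],
    [0,0,-0.4],
    [0,0,0],
    [0,0,0]
  ],
  "rotation": [
    [-0.09,0,0.08],
    [0,0,0],
    [0,0,0],
    [0,0,0],
    [0,0,0],
    [0,0,0],
    [0,0,0],
    [0,0,0]
  ]
}}

```text
clock: 6.65
position: [0.57, -0.0816, 0.1595]
tool_rot: [1.596, 1.568, -0.282]
force: [-1.0, -0.2, -0.0]
grip_width: 0.0094
```

Run:
```python
from h import *
togo((.5717,-.0813,.10),-17.3)
```

```text
t 6.65 pos [ 0.57   -0.0816  0.1595] jawang -17.6 q7 -0.46 x-axis [ 0.002 -0.001 -1.   ]
turn rows of 6deg [-0.05 -0.   -0.02]
shift rows of 30mm [ 1.98  0.05 -0.03]
```

Emit:
{"fn": "arm_command", "kwargs": {
  "delta_pos": [
    [0.4,0.05,0],
    [0.7,0,0],
    [0.7,0,0],
    [0.5,0,0],
    [0.3,0,0],
    [0,0,0],
    [0,0,0]
  ],
  "rotation": [
    [0,0,0],
    [0,0,0],
    [0,0,0],
    [0,0,0],
    [0,0,0],
    [0,0,0],
    [0,0,0]
  ]
}}

```text
clock: 7.35
position: [0.5699, -0.0897, 0.0754]
tool_rot: [0.645, 1.568, -1.241]
force: [0.4, 0.9, -0.9]
grip_width: 0.0092
```

Run:
```python
from h import *
togo((.5717,-.0813,.066),-17.3)
```

```text
t 7.35 pos [ 0.5699 -0.0897  0.0754] jawang -18.1 q7 -0.51 x-axis [ 0.001 -0.003 -1.   ]
turn rows of 6deg [-0.13  0.03 -0.02]
shift rows of 30mm [ 0.31 -0.03 -0.29]
```

Emit:
{"fn": "arm_command", "kwargs": {
  "delta_pos": [
    [0,-0.03,-0.3],
    [0,0,0],
    [0.1,0,0],
    [0.1,0,0],
    [0,0,0]
  ],
  "rotation": [
    [-0.1,0.02,0],
    [0,0,0],
    [0,0,0],
    [0,0,0],
    [0,0,0]
  ]
}}

```text
clock: 7.85
position: [0.5733, -0.0802, 0.071]
tool_rot: [1.648, 1.565, -0.227]
force: [-0.4, 1.3, -1.3]
grip_width: 0.0091
```

Run:
```python
from h import *
togo((.5717,-.0813,.064),-17.3);print(monitor.observe()['force'],monitor.observe()['moment'])
```

```text
t 7.85 pos [ 0.5733 -0.0802  0.071 ] jawang -17.45 q7 -0.51 x-axis [ 0.005 -0.001 -1.   ]
turn rows of 6deg [-0.02 -0.   -0.05]
shift rows of 30mm [ 0.23 -0.04  0.05]
[-0.36472791  1.31935093 -1.34325623] [-0.09828416  0.01581661  0.00471732]
```

Emit:
{"fn": "arm_command", "kwargs": {
  "delta_pos": [
    [0.1,-0.04,0.02],
    [0.1,0,0],
    [0.1,0,0],
    [0,0,0],
    [0,0,0]
  ],
  "rotation": [
    [0,0,-0.05],
    [0,0,0],
    [0,0,0],
    [0,0,0],
    [0,0,0]
  ]
}}

```text
clock: 8.35
position: [0.572, -0.0822, 0.0624]
tool_rot: [0.634, 1.569, -1.243]
force: [-1.3, 1.1, 5.0]
grip_width: 0.009
```

Run:
```python
from h import *
togo((.5717,-.0813,.064),-17.3);print(monitor.observe()['force'],monitor.observe()['moment'])
```

```text
t 8.35 pos [ 0.572  -0.0822  0.0624] jawang -17.54 q7 -0.52 x-axis [ 0.    -0.001 -1.   ]
turn rows of 6deg [-0.04  0.01 -0.01]
shift rows of 30mm [-0.05 -0.02 -0.03]
[-1.25553867  1.13081544  5.00578448] [0.51970321 0.37132009 0.14098718]
```

Emit:
{"fn": "arm_command", "kwargs": {
  "delta_pos": [
    [0,0,0],
    [0,0,0],
    [0,0,0],
    [0,0,0],
    [0,0,0]
  ],
  "rotation": [
    [0,0,0],
    [0,0,0],
    [0,0,0],
    [0,0,0],
    [0,0,0]
  ],
  "gripper": 0.2
}}

```text
clock: 8.85
position: [0.572, -0.0823, 0.0619]
tool_rot: [0.602, 1.569, -1.275]
force: [0.0, 0.4, -0.4]
grip_width: 0.0343
```

Emit:
{"fn": "arm_command", "kwargs": {
  "delta_pos": [
    [-0.3,0,0],
    [-0.6,0,0],
    [-0.9,0,0],
    [-0.9,0,0],
    [-0.9,0,0],
    [-0.6,0,0],
    [-0.3,0,0],
    [0,0,0]
  ],
  "rotation": [
    [0,0,0],
    [0,0,0],
    [0,0,0],
    [0,0,0],
    [0,0,0],
    [0,0,0],
    [0,0,0],
    [0,0,0]
  ]
}}

```text
clock: 9.65
position: [0.5715, -0.0818, 0.2057]
tool_rot: [0.935, 1.569, -0.942]
force: [0.0, 0.2, 0.1]
grip_width: 0.0347
```

Run:
```python
from h import *
P=optics.camera_params('wrist');im=optics.grab_frame('wrist');cv2.imwrite('pics/w3.png',im[:,:,::-1])
json.dump({k:np.asarray(v).tolist() for k,v in P.items()},open('pics/w3.json','w'))
togo((.49,.296,.175),163.7-90)
```

```text
t 9.7 pos [ 0.5712 -0.0818  0.2049] jawang -17.51 q7 -0.44 x-axis [ 0.    -0.001 -1.   ]
turn rows of 6deg [ 1.48e+01  1.00e-02 -1.00e-02]
shift rows of 30mm [  0.98  -6.37 -11.2 ]
```

View pics/w3.png

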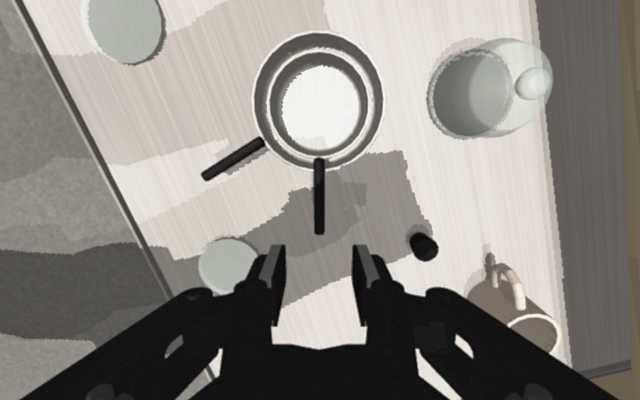

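The medium pan is seated inside the large one, with both rims nested around (319,100). The handles are apart: the large one runs (262,141)→(204,177) and the medium one (319,160)→(319,233). The jar at (490,85) is untouched.

Emit:
{"fn": "arm_command", "kwargs": {
  "delta_pos": [
    [0,0,0],
    [0,0,0],
    [0,0,0],
    [0,0,0],
    [0,0,0],
    [0,0,0],
    [0,0,0],
    [0,0,0],
    [0,0,0],
    [0,0,0]
  ],
  "rotation": [
    [-1,0,0],
    [-1,0,0],
    [-1,0,0],
    [-1,0,0],
    [-1,0,0],
    [-1,0,0],
    [-1,0,0],
    [-1,0,0],
    [-1,0,0],
    [-1,0,0]
  ],
  "gripper": -0.3
}}

```text
clock: 10.7
position: [0.5662, -0.0807, 0.1928]
tool_rot: [-2.492, 1.554, 3.004]
force: [-0.3, 0.6, -0.2]
grip_width: 0.0555
```

Emit:
{"fn": "arm_command", "kwargs": {
  "delta_pos": [
    [0,0,0],
    [0,0,0],
    [0,0,0],
    [0,0,0],
    [0,0,0],
    [0,0,0]
  ],
  "rotation": [
    [-1,0,0],
    [-1,0,0],
    [-1,0,0],
    [-1,0,0],
    [-0.9,0,0],
    [0,0,0]
  ]
}}

```text
clock: 11.3
position: [0.5629, -0.08, 0.1851]
tool_rot: [-3.133, 1.543, 2.901]
force: [-0.5, -0.0, -1.2]
grip_width: 0.0554
```

Run:
```python
from h import *
W=json.load(open('pics/w3.json'));im=cv2.imread('pics/w3.png')
for n,roi,z in(('large',(195,133,72,50),.062),('medium',(305,155,30,82),.072)):
    X,c,d,st=handle(im,W,roi,z,0,50);d*=-np.sign(d[0]);print(n,st,np.degrees(np.arctan2(d[1],d[0])),'c',c)
# rims: large outer ellipse box x252-384,y31-171 ; medium 270-373, 47-160
print(onz(W,[[318,100]],.056),onz(W,[[320.5,104]],.066))
togo((.49,.296,.175),73.7)
```

```text
large [  7   4  63  43 639] -167.29591232848227 c [ 0.50875661 -0.02259863]
medium [  9   3  11  76 697] -107.4958945556134 c [ 0.57370052 -0.07663424]
[[0.59789409 0.00254766]] [[ 0.59876196 -0.00176203]]
t 11.3 pos [ 0.5629 -0.08    0.1851] jawang 75.76 q7 0.96 x-axis [-0.027  0.007 -1.   ]
turn rows of 6deg [ 0.34 -0.26  0.01]
shift rows of 30mm [ 0.48 11.55 -5.43]
```

Emit:
{"fn": "arm_command", "kwargs": {
  "delta_pos": [
    [0,0.8,-0.4],
    [0,1,-0.5],
    [0,1,-0.5],
    [0,1,-0.5],
    [0,1,-0.5],
    [0,1,-0.5],
    [0,1,-0.5],
    [0,1,-0.5],
    [0,1,-0.5],
    [0,1,-0.5]
  ],
  "rotation": [
    [0.2,-0.26,0],
    [0.14,0,0],
    [0,0,0],
    [0,0,0],
    [0,0,0],
    [0,0,0],
    [0,0,0],
    [0,0,0],
    [0,0,0],
    [0,0,0]
  ]
}}

```text
clock: 12.3
position: [0.5043, 0.2504, 0.1777]
tool_rot: [-2.745, 1.561, -3.073]
force: [1.4, -0.2, 0.4]
grip_width: 0.0556
```

Run:
```python
from h import *
togo((.49,.296,.175),73.7)
```

```text
t 12.3 pos [0.5043 0.2504 0.1777] jawang 71.2 q7 0.27 x-axis [-0.01  -0.001 -1.   ]
turn rows of 6deg [-0.42 -0.09  0.04]
shift rows of 30mm [ 0.09  1.28 -0.94]
```

Emit:
{"fn": "arm_command", "kwargs": {
  "delta_pos": [
    [0,0.5,-0.4],
    [0,0.3,-0.3],
    [0,0,0],
    [0,0,0]
  ],
  "rotation": [
    [-0.4,-0.09,0],
    [0,0,0],
    [0,0,0],
    [0,0,0]
  ]
}}

```text
clock: 12.7
position: [0.4884, 0.2848, 0.1755]
tool_rot: [-2.337, 1.565, -2.627]
force: [0.1, 0.6, 0.2]
grip_width: 0.0553
```

Run:
```python
from h import *
togo((.49,.296,.175),73.7)
P=optics.camera_params('wrist');im=optics.grab_frame('wrist');cv2.imwrite('pics/w4.png',im[:,:,::-1])
json.dump({k:np.asarray(v).tolist() for k,v in P.items()},open('pics/w4.json','w'));print(P['origin'])
```

```text
t 12.7 pos [0.4884 0.2848 0.1755] jawang 73.37 q7 0.22 x-axis [-0.005 -0.003 -1.   ]
turn rows of 6deg [-0.06 -0.04  0.04]
shift rows of 30mm [ 0.02  0.37 -0.06]
[0.42222305 0.30561621 0.3043991 ]
```

View pics/w4.png

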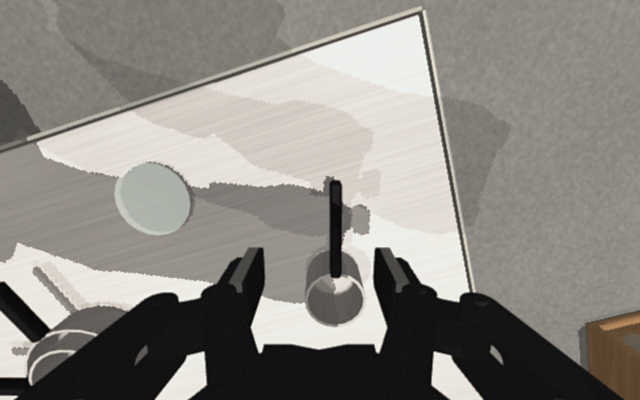

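The small pan is between the jaws: its handle tip is at (336,180), the handle meets the rim at (336,276), and the rim centre is about (335,299).

Run:
```python
from h import *
P=json.load(open('pics/w4.json'));im=cv2.imread('pics/w4.png')
X,c,d,st=handle(im,P,(322,175,28,100),.074,.115,50);print(st)
d*=-np.sign(d[0]);p=(X-c)@d;tip=c+d*p.max();a=np.degrees(np.arctan2(d[1],d[0]))
print('ang',a,'len',np.ptp(p),'pot',tip-d*.110,'grasp',tip-d*.025)
print('rim',onz(P,[[335,299]],.068))
togo((*(tip-d*.025),.063),a-90)
```

```text
[   8    5   12   95 1076]
ang 164.4275679446778 len 0.0816069961658197 pot [0.57345712 0.27545043] grasp [0.49157731 0.29826922]
rim [[0.57320526 0.27535534]]
t 12.75 pos [0.4885 0.2846 0.1755] jawang 73.35 q7 0.23 x-axis [-0.005 -0.003 -1.   ]
turn rows of 6deg [-0.18 -0.04  0.04]
shift rows of 30mm [ 3.75  0.48 -0.02]
```

Emit:
{"fn": "arm_command", "kwargs": {
  "delta_pos": [
    [0.1,0.48,0],
    [0,0,0],
    [0.5,0,0],
    [0.8,0,0],
    [0.7,0,0],
    [0.5,0,0],
    [0,0,0],
    [0,0,0]
  ],
  "rotation": [
    [-0.18,-0.04,0.04],
    [0,0,0],
    [0,0,0],
    [0,0,0],
    [0,0,0],
    [0,0,0],
    [0,0,0],
    [0,0,0]
  ]
}}

```text
clock: 13.55
position: [0.4954, 0.2951, 0.092]
tool_rot: [-0.832, 1.57, -1.111]
force: [-0.3, 0.0, 0.3]
grip_width: 0.0561
```

Run:
```python
from h import *
togo((.4916,.2983,.063),74.4)
```

```text
t 13.55 pos [0.4954 0.2951 0.092 ] jawang 74.01 q7 0.14 x-axis [ 0.001 -0.001 -1.   ]
turn rows of 6deg [-0.06  0.01  0.01]
shift rows of 30mm [ 0.97  0.07 -0.15]
```

Emit:
{"fn": "arm_command", "kwargs": {
  "delta_pos": [
    [0.3,0.07,-0.15],
    [0.4,0,0],
    [0.25,0,0],
    [0,0,0],
    [0,0,0]
  ],
  "rotation": [
    [-0.06,0,0],
    [0,0,0],
    [0,0,0],
    [0,0,0],
    [0,0,0]
  ]
}}

```text
clock: 14.05
position: [0.4921, 0.2991, 0.0627]
tool_rot: [0.328, 1.568, 0.055]
force: [-0.1, -0.1, -0.3]
grip_width: 0.0553
```

Run:
```python
from h import *
togo((.4916,.2983,.063),74.4)
```

```text
t 14.05 pos [0.4921 0.2991 0.0627] jawang 74.39 q7 0.11 x-axis [ 0.003  0.    -1.   ]
turn rows of 6deg [-0.    0.02 -0.01]
shift rows of 30mm [-0.01 -0.03 -0.01]
```

Emit:
{"fn": "arm_command", "kwargs": {
  "delta_pos": [
    [0,0,0],
    [0,0,0],
    [0,0,0],
    [0,0,0],
    [0,0,0],
    [0,0,0],
    [0,0,0],
    [0,0,0]
  ],
  "rotation": [
    [0,0,0],
    [0,0,0],
    [0,0,0],
    [0,0,0],
    [0,0,0],
    [0,0,0],
    [0,0,0],
    [0,0,0]
  ],
  "gripper": 1,
  "grip_force": 45
}}

```text
clock: 14.85
position: [0.4926, 0.2992, 0.0636]
tool_rot: [0.477, 1.567, 0.205]
force: [-0.9, -0.0, -0.9]
grip_width: 0.0089
```

Emit:
{"fn": "arm_command", "kwargs": {
  "delta_pos": [
    [-0.3,0,0],
    [-0.6,0,0],
    [-0.8,0,0],
    [-0.8,0,0],
    [-0.8,0,0],
    [-0.6,0,0],
    [0,0,0],
    [0,0,0]
  ],
  "rotation": [
    [0,0,0],
    [0,0,0],
    [0,0,0],
    [0,0,0],
    [0,0,0],
    [0,0,0],
    [0,0,0],
    [0,0,0]
  ]
}}

```text
clock: 15.65
position: [0.4913, 0.2993, 0.1886]
tool_rot: [0.538, 1.567, 0.267]
force: [0.7, 0.5, -2.2]
grip_width: 0.0095
```

Emit:
{"fn": "arm_command", "kwargs": {
  "delta_pos": [
    [0,0,0],
    [0,0,0],
    [0,0,0],
    [0,0,0],
    [0,0,0],
    [0,0,0],
    [0,0,0]
  ],
  "rotation": [
    [0.6,0,0],
    [1,0,0],
    [1,0,0],
    [1,0,0],
    [1,0,0],
    [0.6,0,0],
    [0,0,0]
  ]
}}

```text
clock: 16.35
position: [0.4891, 0.2977, 0.1834]
tool_rot: [-1.577, 1.567, -2.414]
force: [-0.3, 0.3, -1.0]
grip_width: 0.0095
```

Run:
```python
from h import *
# medium pot centre ~ (.597,-.0025); handle 132.8 => TCP = pot+.085*dir
a=np.radians(132.8);p=np.array([.5975,-.0025])+.085*np.array([np.cos(a),np.sin(a)]);print(p)
togo((*p,.175),42.8);print(monitor.observe()['force'])
```

```text
[0.53974749 0.05986704]
t 16.35 pos [0.4891 0.2977 0.1834] jawang 42.05 q7 -0.26 x-axis [-0.003 -0.003 -1.   ]
turn rows of 6deg [-0.12 -0.    0.04]
shift rows of 30mm [ 0.3  -4.05  7.02]
[-0.32050612  0.34908343 -1.00073948]
```

Emit:
{"fn": "arm_command", "kwargs": {
  "delta_pos": [
    [0,-0.3,0.5],
    [0,-0.5,0.9],
    [0,-0.55,1],
    [0,-0.55,1],
    [0,-0.55,1],
    [0,-0.5,0.9],
    [0,-0.45,0.8],
    [0,-0.3,0.5],
    [0,0,0],
    [0,0,0]
  ],
  "rotation": [
    [-0.12,0,0.04],
    [0,0,0],
    [0,0,0],
    [0,0,0],
    [0,0,0],
    [0,0,0],
    [0,0,0],
    [0,0,0],
    [0,0,0],
    [0,0,0]
  ]
}}

```text
clock: 17.35
position: [0.5428, 0.0692, 0.1777]
tool_rot: [-2.256, 1.563, -3.053]
force: [-0.9, 0.3, -1.5]
grip_width: 0.0092
```

Run:
```python
from h import *
togo((.5397,.0599,.175),42.8)
im=optics.grab_frame('top')[:,:,::-1];cv2.imwrite('pics/t2.png',cv2.resize(im[190:310,260:400],(700,600),interpolation=cv2.INTER_CUBIC))
```

```text
t 17.35 pos [0.5428 0.0692 0.1777] jawang 44.31 q7 0.2 x-axis [-0.008 -0.001 -1.   ]
turn rows of 6deg [ 0.25 -0.05  0.06]
shift rows of 30mm [ 0.09 -0.29  0.15]
```

View pics/t2.png

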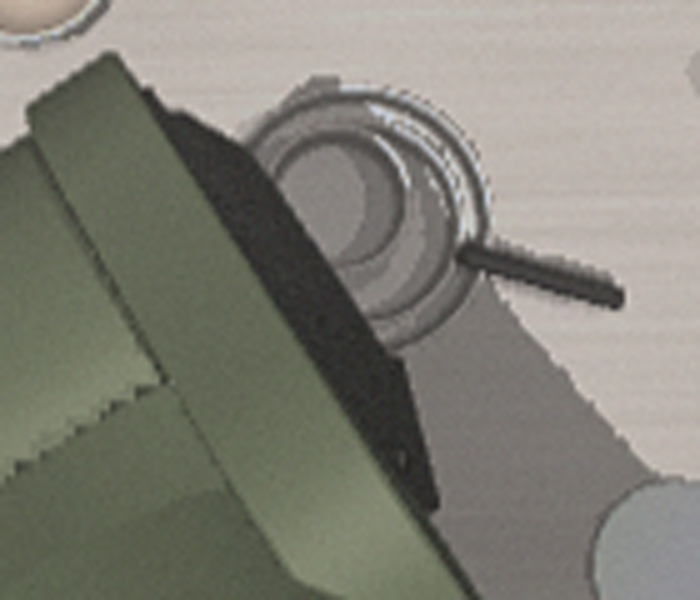

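The medium pan is concentric with the large one, its rim centre at about (357,221) in the crop. The small pan hangs above the nest, slightly left and up at about (331,198), which matches the remaining shift of about 9 mm that I computed.

Emit:
{"fn": "arm_command", "kwargs": {
  "delta_pos": [
    [0,-0.3,0.15],
    [0,0,0],
    [0.5,0,0],
    [0.7,0,0],
    [0.6,0,0],
    [0.4,0,0],
    [0,0,0],
    [0,0,0]
  ],
  "rotation": [
    [0.25,-0.05,0.06],
    [0,0,0],
    [0,0,0],
    [0,0,0],
    [0,0,0],
    [0,0,0],
    [0,0,0],
    [0,0,0]
  ]
}}

```text
clock: 18.2
position: [0.5386, 0.0634, 0.1107]
tool_rot: [1.12, 1.568, 0.302]
force: [0.6, 0.1, -0.0]
grip_width: 0.0092
```

Run:
```python
from h import *
togo((.5397,.0595,.0715),42.8);print(monitor.observe()['force'])
```

```text
t 18.2 pos [0.5386 0.0634 0.1107] jawang 43.11 q7 0.12 x-axis [ 0.003  0.001 -1.   ]
turn rows of 6deg [ 0.05  0.01 -0.03]
shift rows of 30mm [ 1.31 -0.07  0.12]
[ 0.58170296  0.06592712 -0.01554451]
```

Emit:
{"fn": "arm_command", "kwargs": {
  "delta_pos": [
    [0,-0.07,0.13],
    [0.3,0,0],
    [0.4,0,0],
    [0.3,0,0],
    [0,0,0],
    [0,0,0]
  ],
  "rotation": [
    [0.05,0,-0.03],
    [0,0,0],
    [0,0,0],
    [0,0,0],
    [0,0,0],
    [0,0,0]
  ]
}}

```text
clock: 18.8
position: [0.5407, 0.0587, 0.0796]
tool_rot: [0.319, 1.568, -0.505]
force: [0.4, 0.4, -0.8]
grip_width: 0.0089
```

Run:
```python
from h import *
togo((.5397,.0595,.0715),42.8);print(monitor.observe()['force'])
```

```text
t 18.8 pos [0.5407 0.0587 0.0796] jawang 42.77 q7 0.09 x-axis [ 0.002 -0.001 -1.   ]
turn rows of 6deg [-0.01  0.03 -0.01]
shift rows of 30mm [ 0.27 -0.01 -0.04]
[ 0.3633991   0.44541016 -0.84442761]
```

Emit:
{"fn": "arm_command", "kwargs": {
  "delta_pos": [
    [0.1,0,-0.03],
    [0.1,0,0],
    [0.08,0,0],
    [0,0,0],
    [0,0,0]
  ],
  "rotation": [
    [0,0.03,0],
    [0,0,0],
    [0,0,0],
    [0,0,0],
    [0,0,0]
  ]
}}

```text
clock: 19.3
position: [0.5405, 0.0597, 0.0713]
tool_rot: [1.565, 1.569, 0.741]
force: [-1.1, -1.6, 2.5]
grip_width: 0.0092
```

Run:
```python
from h import *
togo((.5397,.0595,.0715),42.8);print(monitor.observe()['force'],monitor.observe()['moment'])
```

```text
t 19.3 pos [0.5405 0.0597 0.0713] jawang 42.78 q7 0.08 x-axis [ 0.001  0.001 -1.   ]
turn rows of 6deg [-0.    0.   -0.02]
shift rows of 30mm [-0.01 -0.02 -0.01]
[-1.115296   -1.58554285  2.53392387] [-0.27325655  0.23521761 -0.04267756]
```

Contact is at the expected height. I'll release and rise.

Emit:
{"fn": "arm_command", "kwargs": {
  "delta_pos": [
    [0,0,0],
    [0,0,0],
    [0,0,0],
    [0,0,0],
    [0,0,0]
  ],
  "rotation": [
    [0,0,0],
    [0,0,0],
    [0,0,0],
    [0,0,0],
    [0,0,0]
  ],
  "gripper": 0.2
}}

```text
clock: 19.8
position: [0.5407, 0.0596, 0.0714]
tool_rot: [1.417, 1.568, 0.593]
force: [0.5, 0.2, -0.6]
grip_width: 0.0343
```

Emit:
{"fn": "arm_command", "kwargs": {
  "delta_pos": [
    [-0.3,0,0],
    [-0.6,0,0],
    [-0.9,0,0],
    [-0.9,0,0],
    [-0.9,0,0],
    [-0.6,0,0],
    [-0.3,0,0.6],
    [0,0,-0.6],
    [0,0,-1],
    [0,0,-1]
  ],
  "rotation": [
    [0,0,0],
    [0,0,0],
    [0,0,0],
    [0,0,0],
    [0,0,0],
    [0,0,0],
    [0,0,0],
    [0,0,0],
    [0,0,0],
    [0,0,0]
  ]
}}

```text
clock: 20.8
position: [0.4995, 0.1027, 0.2172]
tool_rot: [1.234, 1.566, 0.405]
force: [-0.1, 0.2, 1.0]
grip_width: 0.034
```

Emit:
{"fn": "arm_command", "kwargs": {
  "delta_pos": [
    [0,0,-1],
    [0,0,-1],
    [0,0,-0.5],
    [0,0,0]
  ],
  "rotation": [
    [0,0,0],
    [0,0,0],
    [0,0,0],
    [0,0,0]
  ]
}}

```text
clock: 21.2
position: [0.4431, 0.1628, 0.2191]
tool_rot: [1.177, 1.565, 0.353]
force: [0.3, 0.3, -0.6]
grip_width: 0.0341
```

Run:
```python
from h import *
a=optics.grab_frame('top')[:,:,::-1];cv2.imwrite('pics/t3raw.png',a);b=optics.grab_frame('scene')[:,:,::-1];cv2.imwrite('pics/s3raw.png',b)
cv2.imwrite('pics/f.png',np.hstack([cv2.resize(a[140:310,260:430],(400,400),interpolation=cv2.INTER_CUBIC),cv2.resize(b[120:250,250:380],(400,400),interpolation=cv2.INTER_CUBIC)]))
print(monitor.observe()['position'],monitor.observe()['clock'])
```

```text
[0.44454044 0.16133175 0.21892025] 21.3
```

View pics/f.png

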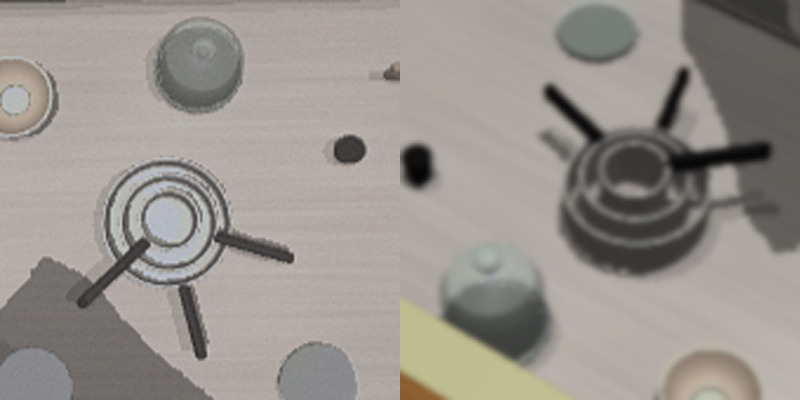

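All three pans are nested concentrically and their handles fan out. I'll check the angles, jar and large pan, then hand in.

Run:
```python
from h import *
P=optics.camera_params('top');im=cv2.imread('pics/t3raw.png');im0=cv2.imread('pics/top0.png');k=170/400
for n,(p,q),z in(('L',((185,288),(202,356)),.064),('M',((220,238),(291,258)),.074),('S',((146,242),(82,303)),.084)):
    X=onz(P,np.array([p,q])*k+[260,140],z);v=X[1]-X[0];print(n,np.degrees(np.arctan2(v[1],v[0])).round(1))
print('jar diff',cv2.absdiff(im,im0)[145:188,322:368].mean(),'large handle diff',cv2.absdiff(im,im0)[262:292,334:350].mean())
bot.job_done()
```

```text
L -167.2
M -106.7
S 132.4
jar diff 5.194641051567239 large handle diff 4.1305555555555555
the job is handed in; nothing more can be done
```

The three pans are nested on the tray and the job is handed in, at about 21 s of the 58 s allowed. I set the medium pan inside the large one and then the small one inside the medium. Each pan met the floor below at the expected height, with contact of about 5 N for the medium and 2.5 N for the small.

- **Handles:** the last top view put the large, medium and small handles at -167°, -107° and 132°. Both neighbours are about 60° from the large handle, one on each side, and none lies over another.
- **Nest:** in the final top and scene views the rims look concentric and level.
- **Jar and large pan:** both appear where they started. Comparing the first and last top pictures gave small average differences (about 5 and 4 grey levels out of 255). I took these as noise and lighting, but took no blank patch of the picture to compare against.
- **Robot:** the gripper was clear of everything at hand-in.

No check failed. The camera estimates of the pan positions disagreed by up to about 5 mm, which the 12–14 mm clearance around each pan easily covered.

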